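# Load and lock the grommet die

### The job

Drop the wide-flanged die, stem up, into the open die barrel so that it sits flat on the barrel's floor; then set the eared locking ring over its stem with the ring's lugs going down through the barrel's two gaps, and give the ring about a quarter turn so that both lugs lie beneath the barrel's lips and hold the die in. Leave the slim die where it is and let go of everything.

Things in the scene. Friction and masses are not known exactly. Their poses are not given: they have to be found in the camera images.
- barrel: Fixed aluminium die barrel, 108 mm across, 39 high, on a 150x80 mm foot plate. Origin: centre of underside, z up. Heights from there: lower bore (70 mm wide) has its floor at 12, shoulder at 20; upper bore 97 mm wide. Two dark steel lips (height 33-39, reaching in to 35 mm from the axis) span 48 degrees either side of its +x and -x; the open gaps between them are centred on its +y and -y.
- die_grip (a point): Wide die (loose, steel, 0.25 kg), standing: round flange 54 mm across, 10 thick; plain round stem 18 mm across rising to 68 mm above the underside. This point: on the stem's axis 54 mm above the underside, where to grip so that fingertips stay above the barrel's lips. z points up the stem; yaw does not matter.
- ring_grip (a point): Loose locking ring, 0.14 kg: 7 mm thick, hole 40, outside 56; lugs 21 wide out to 43 mm along its +-x; upright ears at +-y (26 mm wide, 52 over outer faces, 58 high). Point: on the axis 44 mm above underside, z up; grip across ears along y here to clear the lips. Seated: underside 22 mm above barrel origin. Goes in with x along barrel's y, locks with x along barrel's x, turned either way; no stop.
- slim_center (a point): Slim die, a bystander to leave alone (loose, steel): flange only 30 mm across, stem 12 mm across with a pointed tip, 55 mm high. This point is its centre, half-way up.

How it is judged:
By the outcome, as a careful person would: the job done as asked, in the order asked, and still so for the second after the job is handed in, with the robot touching nothing.
It also fails if it takes over 61 s, if anything falls off the work surface, if the arm or the gripper's body presses on something with over 40 N, if the wrist force passes 120 N, or if a joint passes its speed limit or range.

### The arm

A 6-joint arm with a two-finger parallel gripper is mounted at the origin on the work surface. World frame = base frame: x ahead of the robot, y to its left, z up, the work surface at z = 0. Lengths are in m, angles in rad, forces in N, time in s.
With the tool pointing down it reaches from about 0.425 to 0.95 m from the base axis. Payload 3.5 kg.
Tool frame: the origin (TCP) lies at the very end of the fingers, on their centre line; the grasp point (between the pads) lies 19 mm behind it; z points along the fingers, y is the direction in which the jaws open and shut (so a half turn about z gives the same grasp; the last joint's range is limited). The gripper opens to 85 mm and grips with 20 to 120 N. Pads are 22 mm wide; open, the fingers measure 114 mm over their backs; the gripper's body (76 mm by 85 mm) begins 54 mm behind the grasp point. The pads swing forward as they close: fully open they stand 13 mm farther back than shut.
Start: joints at [-1.434, 0.286, 1.577, -0, 1.279, -0.15], TCP at [0.191, -0.647, 0.231] pointing down, gripper open.
Joint ranges: [-2.77, 2.77], [-0.9, 2.22], [0.21, 2.48], [-1.53, 4.67], [0.24, 2.81], [-2.84, 2.84]. Speed limits (rad/s): [2.79, 2.79, 3.14, 3.14, 3.14, 3.14].

### API

Orientations are given as a unit quaternion [x, y, z, w].
In Python, from plant import get_state, read_camera, get_calibration, ticket, search_frame, cut_out, pinpoint gives the robot as it stands.
- The arm moves only by the tool move_arm, never from a script. Its argument "plan" is a list that holds one entry, the list of rows, each a list of 7 numbers: the turn, a rotation vector about the tool's x, y, z in degrees, then the shift along the tool's x, y, z in m, then the finger opening in m, from 0 to 0.0854. In form: [[[ax, ay, az, x, y, z, hand], ...]]. A call has exactly 5 rows; each row is the pose to reach, as a shift and turn from the pose measured when the call began, along the tool's axes at that moment; what a row does not reach only later rows make up. A row lasts 1/8 s, in which the tool goes at most 62.5 mm and 10.7 degrees, less where a joint would pass 70% of its speed; a pose out of reach is approached as far as the arm can. A call with a gripper value outside its range is refused whole. The fingers move at their own pace and stop on an object; "force" is the grip in N (left out, the last holds). Time passes only in rows, so rows that repeat a pose let the fingers close, or fill a call up. It gives the time, the measured TCP pose, the force and the opening at its end, in the units of the state.
- get_state(): the state, without advancing time (a new reading comes with each control period).
- read_camera(name): name is "scene" or "top" or "wrist"; returns the picture (420x560x3 uint8, red, green, blue); there is no depth.
- get_calibration(name): a dict with "mtx" (3x3 intrinsics, pixels), "extrinsics" (4x4, takes a point from camera to world coordinates); the wrist camera has in their place "hand_eye" (4x4, takes a point from camera to tool coordinates, whose origin is the TCP and whose axes are the flange's). Camera axes: x right, y up, looking along -z (the intrinsics and any distortion apply to the point x, -y, -z); pixel columns grow to the right and rows downward; lengths in m; the calibration is good to about 2 mm. A picture is of the moment at which its call begins: read the wrist's pose just before it. get_calibration takes no time and is no camera call.
- ticket.sign_off(): hands the job in, once; it reports no verdict.
Trained networks look in the newest picture that a camera, given by its name, has taken for a name from the list of things; names that differ only in an ending like _2 or _b are one class to them, and where a whole thing is asked for, a point or a joint stands for the part that bears it (a point fixed in the world has none). Each returns a list of dicts, best first, with "p" (0 to 1); they miss things now and then, are a little off and sometimes report something else, mostly with a low value. They report only what shows in the picture. A call takes as long as a camera call.
- search_frame(camera, query): "centre" ([column, row] in pixels, amid what is visible of it).
- cut_out(camera, query): "pixels" (420x560 bool, what is visible of it) and "centre" ([column, row] in pixels, amid what is visible of it).
- pinpoint(camera, query): "centre" ([column, row] in pixels: a listed point, or the origin of a listed thing).
The state is a dict: "time": time; "qpos": joint angles; "dq": joint speeds; "joint_efforts": joint torques, N m; "eef_pos": TCP position; "tcp_rot": TCP orientation; "contact_force": force on the tool from outside, world axes, zero at the start; "wrist_torque": the same for the moment, N m; "opening": opening from 0.0 (shut) to 1.0 (fully open).
Only numpy, scipy, OpenCV 4.12 (cv2) and the standard library are available. Lean on these libraries where they do the work, as an engineer would, in place of code of your own. Each camera call takes 0.05 s, during which the arm holds its last target.

## Working session

There is one attempt and no reset: what is moved stays moved. The work goes in short steps, Python scripts to look and compute and a tool call to move; the robot and the scene stay as the last step left them, time stands still between calls to the robot, and variables do not carry over. Pictures are saved under pics/ and viewed, and the job is handed in when it is done.

Besides the shell and the picture viewer there is one more tool, called after "Call:" by a JSON object that holds its "name" and its "arguments". move_arm: Moves the arm, as the interface text tells. Its arguments: {"type":"object","properties":{"plan":{"type":"array","items":{"type":"array","items":{"type":"array","items":{"type":"number"}}}},"force":{"type":"number"}},"required":["plan"]}

```bash
ls; mkdir -p pics
cat > h.py <<'E'
import numpy as np, cv2
from plant import *
from scipy.spatial.transform import Rotation as R
def save(n,f):
    im=read_camera(n); cv2.imwrite('pics/'+f,im[:,:,::-1]); return im
def tool():
    s=get_state(); T=np.eye(4); T[:3,:3]=R.from_quat(s['tcp_rot']).as_matrix(); T[:3,3]=s['eef_pos']; return T
def ext(n):
    c=get_calibration(n)
    return c, (c['extrinsics'] if n!='wrist' else tool()@np.array(c['hand_eye']))
def ray(n,px):
    c,E=ext(n); E=np.array(E); K=np.array(c['mtx'])
    d=np.array(c.get('dist',np.zeros(5)),float)
    u=cv2.undistortPoints(np.array([[px]],float),K,d)[0,0]
    v=E[:3,:3]@np.array([u[0],-u[1],-1]); return E[:3,3],v
def atz(n,px,z):
    o,v=ray(n,px); return o+v*(z-o[2])/v[2]
def tri(rs):
    A=np.zeros((3,3));b=np.zeros(3)
    for o,v in rs:
        v=v/np.linalg.norm(v);P=np.eye(3)-np.outer(v,v);A+=P;b+=P@o
    return np.linalg.solve(A,b)
E
python3 - <<'E'
from h import *
print(get_state())
for n in ['scene','top','wrist']:
    save(n,n+'0.png'); print(n,get_calibration(n))
    for q in ['barrel','die_grip','ring_grip','slim_center']:
        print(q,[(np.round(d['centre'],1),round(d['p'],2)) for d in pinpoint(n,q)][:3])
print(get_state()['time'])
E
```

```text
pics
{'time': 0.0, 'qpos': array([-1.43395137e+00,  2.87171538e-01,  1.57816538e+00, -1.20547494e-05,
        1.27860823e+00, -1.49969468e-01]), 'dq': array([ 0.00085876,  0.00063773, -0.00075509,  0.00131423,  0.00078834,
       -0.00033537]), 'joint_efforts': array([-2.23130999e-03, -4.05984735e+01, -2.92625087e+01, -2.62301401e-04,
        5.91648990e-03,  6.04112302e-06]), 'eef_pos': array([ 0.19091137, -0.64675714,  0.22994956]), 'tcp_rot': array([ 9.89733862e-01,  1.42917802e-01,  1.94902581e-06, -1.17625796e-03]), 'contact_force': array([ 0.84832053,  0.99299788, -0.92695649]), 'wrist_torque': array([-0.00363872,  0.00500801,  0.04305692]), 'opening': 1.0008740136810708}
scene {'mtx': array([[414.9339085 ,   0.        , 275.95479227],
       [  0.        , 414.9339085 , 205.560576  ],
       [  0.        ,   0.        ,   1.        ]]), 'extrinsics': array([[-0.58731615, -0.46257855,  0.66413916,  1.01140021],
       [ 0.80932223, -0.32798684,  0.48725984,  0.35049926],
       [-0.00756705,  0.82367817,  0.56700707,  0.49892552],
       [ 0.        ,  0.        ,  0.        , 
[... 778 characters left out ...]
0.61), (array([405.8, 225.9]), 0.37)]
ring_grip [(array([406.1, 224.9]), 0.8)]
slim_center [(array([166.9, 229. ]), 0.79)]
wrist {'mtx': array([[346.79384784,   0.        , 276.24473884],
       [  0.        , 346.79384784, 203.81150416],
       [  0.        ,   0.        ,   1.        ]]), 'hand_eye': array([[-1.16117084e-03,  9.62494974e-01,  2.71297028e-01,
         6.93138383e-02],
       [ 9.99998672e-01,  1.42797685e-03, -7.86043441e-04,
        -1.36392905e-04],
       [-1.14396874e-03,  2.71295755e-01, -9.62495353e-01,
        -1.42415807e-01],
       [ 0.00000000e+00,  0.00000000e+00,  0.00000000e+00,
         1.00000000e+00]])}
barrel []
die_grip []
ring_grip []
slim_center []
0.75
```

View pics/scene0.png

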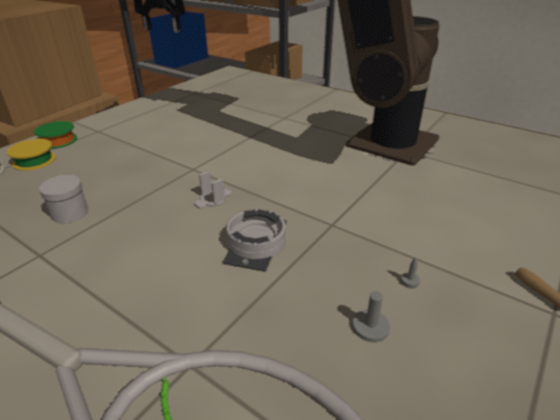

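View pics/top0.png

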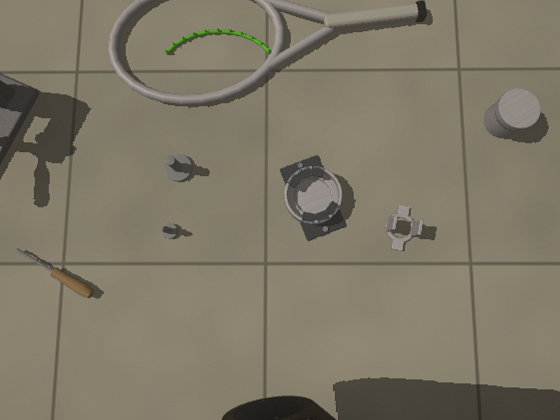

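Run:
```python
from h import *
P={'barrel':((256.8,243.3),(308.2,195.6)),'die':((377,305.9),(167.3,161.7)),'ring':((211.7,179.5),(406.1,224.9)),'slim':((413.6,264.8),(166.9,229))}
zz={'barrel':0,'die':.054,'ring':.044,'slim':.0275}
for k,(a,b) in P.items():
    print(k,tri([ray('scene',a),ray('top',b)]).round(4),atz('scene',a,zz[k]).round(4),atz('top',b,zz[k]).round(4))
im=cv2.imread('pics/top0.png')
c=im[130:290,120:470]; cv2.imwrite('pics/top0z.png',cv2.resize(c,(800,366),interpolation=cv2.INTER_CUBIC))
```

```text
barrel [ 0.5501 -0.0324  0.0017] [ 0.5487 -0.0343  0.    ] [ 0.55  -0.032  0.   ]
die [0.6064 0.229  0.0524] [0.6086 0.2283 0.054 ] [0.6055 0.2297 0.054 ]
ring [ 0.4868 -0.2041  0.0505] [ 0.4785 -0.2098  0.044 ] [ 0.4887 -0.2077  0.044 ]
slim [0.4813 0.2329 0.038 ] [0.4674 0.2325 0.0275] [0.4831 0.2332 0.0275]
```

View pics/top0z.png

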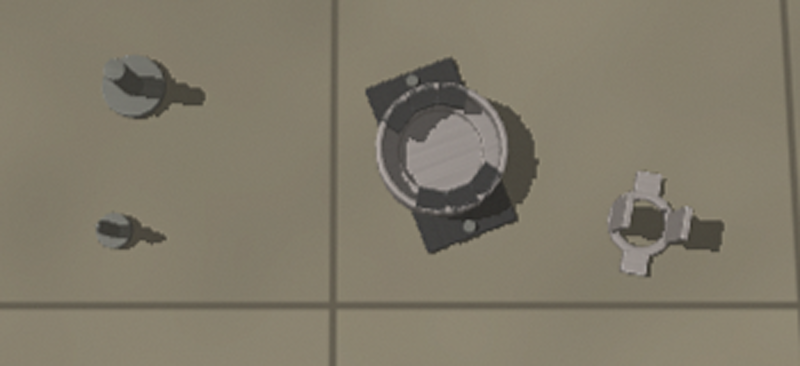

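The pictures show the die near top pixel (180,165), slim die (170,231), barrel (312,196) with its foot long axis at about 21° in world, and the ring at (403,228) with lugs at about -11°. I'll pass over the ring and barrel on the way for closer wrist views.

Call:
{"name": "move_arm", "arguments": {"plan": [[[0,0,0,0.048,-0.04,-0.01,0.0854],[0,0,0,0.096,-0.08,-0.02,0.0854],[0,0,0,0.144,-0.12,-0.03,0.0854],[0,0,0,0.192,-0.158,-0.04,0.0854],[0,0,0,0.24,-0.197,-0.05,0.0854]]]}}

```text
time: 1.38
eef_pos: [0.3652, -0.3905, 0.2817]
tcp_rot: [0.99, 0.143, 0.0, 0.0]
contact_force: [0.9, 0.1, 0.1]
opening: 0.994
```

Call:
{"name": "move_arm", "arguments": {"plan": [[[0,0,0,0.048,-0.04,-0.01,0.0854],[0,0,0,0.096,-0.08,-0.02,0.0854],[0,0,0,0.13,-0.108,-0.03,0.0854],[0,0,0,0.13,-0.108,-0.03,0.0854],[0,0,0,0.13,-0.108,-0.03,0.0854]]]}}

```text
time: 2.0
eef_pos: [0.4592, -0.2503, 0.3115]
tcp_rot: [0.99, 0.143, 0.0, 0.001]
contact_force: [0.9, 0.7, 0.4]
opening: 0.998
```

Run:
```python
from h import *
T=tool(); print(T.round(4), get_state()['qpos'].round(3))
save('wrist','wrist1.png')
for q,z in [('barrel',0),('ring_grip',.044)]:
    print(q,[(np.round(d['centre'],1),round(d['p'],2),atz('wrist',d['centre'],z).round(4)) for d in pinpoint('wrist',q)][:3])
print(get_state()['time'])
```

```text
[[ 9.591e-01  2.830e-01  4.000e-04  4.592e-01]
 [ 2.830e-01 -9.591e-01 -1.100e-03 -2.503e-01]
 [ 0.000e+00  1.200e-03 -1.000e+00  3.115e-01]
 [ 0.000e+00  0.000e+00  0.000e+00  1.000e+00]] [-6.930e-01 -1.070e-01  1.853e+00 -1.000e-03  1.395e+00  5.910e-01]
barrel [(array([128.4,  43.4]), 0.88, array([ 0.5451, -0.0413,  0.    ]))]
ring_grip [(array([248.3, 133.4]), 0.63, array([ 0.4868, -0.2095,  0.044 ]))]
2.15
```

View pics/wrist1.png

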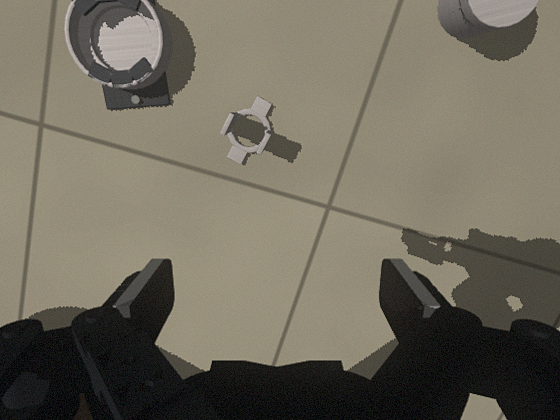

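Wrist view: ring centre ≈ (248,133) with lugs at (263,105)/(237,156), and barrel at upper left (128,43). Next, a look from above the barrel.

Call:
{"name": "move_arm", "arguments": {"plan": [[[0,0,0,0.036,-0.047,0.01,0.0854],[0,0,0,0.072,-0.094,0.02,0.0854],[0,0,0,0.105,-0.138,0.03,0.0854],[0,0,0,0.136,-0.179,0.03,0.0854],[0,0,0,0.136,-0.179,0.03,0.0854]]]}}

```text
time: 2.78
eef_pos: [0.5392, -0.0394, 0.2803]
tcp_rot: [0.99, 0.143, -0.001, -0.0]
contact_force: [0.1, -0.3, -0.3]
opening: 1.002
```

Run:
```python
from h import *
T=tool(); print(T.round(4))
save('wrist','wrist2.png')
for q,z in [('barrel',0),('ring_grip',.044),('die_grip',.054)]:
    print(q,[(np.round(d['centre'],1),round(d['p'],2),atz('wrist',d['centre'],z).round(4)) for d in pinpoint('wrist',q)][:3])
print(get_state()['time'])
```

```text
[[ 9.590e-01  2.835e-01 -1.200e-03  5.392e-01]
 [ 2.835e-01 -9.590e-01  4.000e-04 -3.940e-02]
 [-1.000e-03 -7.000e-04 -1.000e+00  2.803e-01]
 [ 0.000e+00  0.000e+00  0.000e+00  1.000e+00]]
barrel [(array([278.3, 159.6]), 0.77, array([ 0.5453, -0.043 ,  0.    ])), (array([37.2, 34.7]), 0.72, array([0.6042, 0.2538, 0.    ]))]
ring_grip []
die_grip [(array([38.3, 33.5]), 0.94, array([0.6062, 0.2169, 0.054 ]))]
2.975
```

View pics/wrist2.png

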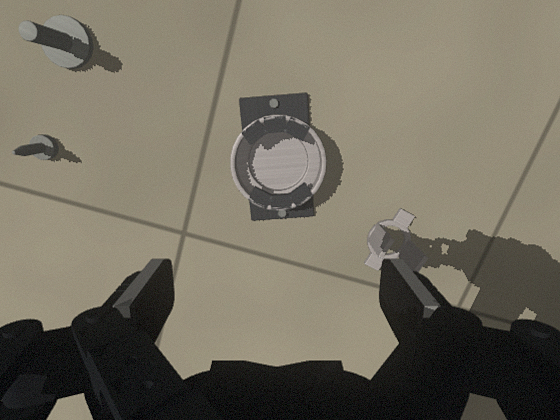

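Barrel estimates disagree by about 10 mm in y (the rim centre is at (279,162) here and (313,195) in the top view), so I'll fit ellipses to the rim myself.

Run:
```python
from h import *
def crop(f,x0,x1,y0,y1,k,o):
    im=cv2.imread('pics/'+f)[y0:y1,x0:x1]; cv2.imwrite('pics/'+o,cv2.resize(im,None,fx=k,fy=k,interpolation=cv2.INTER_CUBIC))
a=cv2.imread('pics/wrist2.png')[85:225,220:350];b=cv2.imread('pics/top0.png')[150:245,270:358]
a=cv2.resize(a,(520,560),interpolation=2);b=cv2.resize(b,None,fx=3,fy=3,interpolation=2)
c=np.zeros((560,800,3),np.uint8);c[:560,:520]=a;c[:285,530:794]=b
cv2.imwrite('pics/bar.png',c)
# predicted rim for candidate centre: fit by projecting
print('top',atz('top',(313.5,195),.039).round(4),'wrist',atz('wrist',(278.5,161),.039).round(4))
for p in [(274,103.5),(282,213)]: print('screw w',atz('wrist',p,.012).round(4))
for p in [(300.5,164.5),(326,229)]: print('screw t',atz('top',p,.012).round(4))
print(atz('wrist',(28,31),.068),atz('wrist',(67,42),.010),'top',atz('top',(173,160.5),.068),atz('top',(179,168),.010))
```

```text
top [ 0.5449 -0.0403  0.039 ] wrist [ 0.5494 -0.0425  0.039 ]
screw w [ 0.6072 -0.0206  0.012 ]
screw w [ 0.4844 -0.0662  0.012 ]
screw t [ 0.6091 -0.0172  0.012 ]
screw t [ 0.484  -0.0647  0.012 ]
[0.60567306 0.21722149 0.068     ] [0.60645366 0.2145704  0.01      ] top [0.60431853 0.21541038 0.068     ] [0.60339357 0.21906678 0.01      ]
```

View pics/bar.png

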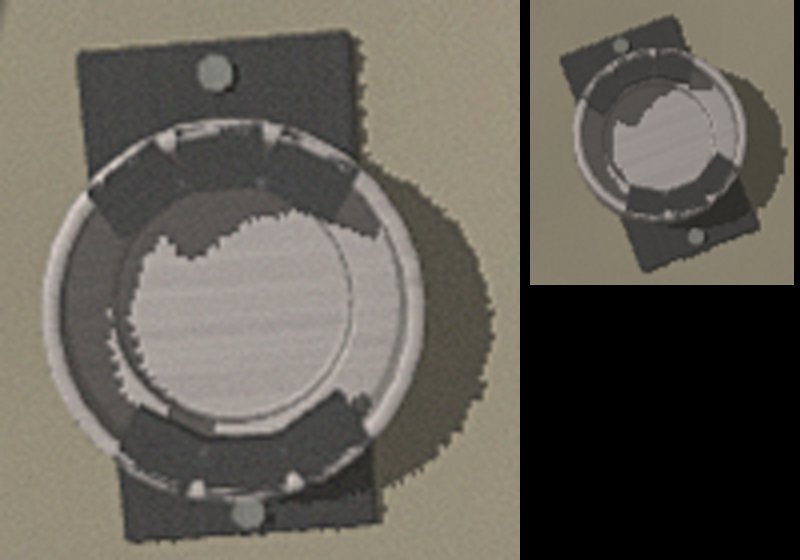

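Barrel ≈ (0.5465,-0.042), axis ≈ 20.5°; die ≈ (0.605,0.217). I'll move over the die next.

Call:
{"name": "move_arm", "arguments": {"plan": [[[0,0,0,0.027,-0.048,0.02,0.0854],[0,0,0,0.054,-0.096,0.04,0.0854],[0,0,0,0.081,-0.144,0.06,0.0854],[0,0,0,0.108,-0.192,0.08,0.0854],[0,0,0,0.124,-0.223,0.1,0.0854]]]}}

```text
time: 3.6
eef_pos: [0.5964, 0.2064, 0.1801]
tcp_rot: [0.99, 0.14, -0.0, 0.0]
contact_force: [0.8, -0.0, 0.4]
opening: 1.0
```

Run:
```python
from h import *
T=tool(); print(T.round(4))
save('wrist','wrist3.png')
for q,z in [('die_grip',.054)]:
    print(q,[(np.round(d['centre'],1),round(d['p'],2),atz('wrist',d['centre'],z).round(4)) for d in pinpoint('wrist',q)][:3])
print(get_state()['time'])
```

```text
[[ 9.608e-01  2.774e-01 -0.000e+00  5.964e-01]
 [ 2.774e-01 -9.608e-01 -5.000e-04  2.064e-01]
 [-2.000e-04  5.000e-04 -1.000e+00  1.801e-01]
 [ 0.000e+00  0.000e+00  0.000e+00  1.000e+00]]
die_grip [(array([261.1, 183.1]), 0.73, array([0.6013, 0.2212, 0.054 ]))]
3.7
```

View pics/wrist3.png

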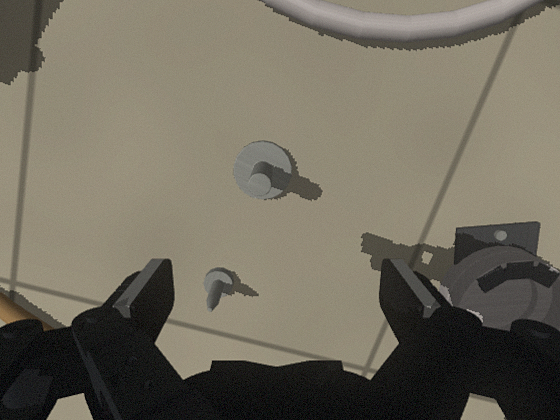

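Run:
```python
from h import *
T=tool()
for p,z in [((260,185),.068),((263.5,170),.01),((218,278),.01)]:
    w=atz('wrist',p,z); print(w.round(4), (T[:3,:3].T@(w-T[:3,3])).round(4))
w=np.array([.604,.2185,.035]);print((T[:3,:3].T@(w-T[:3,3])).round(4))
```

```text
[0.6029 0.2219 0.068 ] [ 0.0129 -0.012   0.1093]
[0.6035 0.2215 0.01  ] [ 0.0138 -0.0114  0.1673]
[0.4868 0.2356 0.01  ] [-0.0943 -0.0576  0.1679]
[ 0.0132 -0.0084  0.1423]
```

Call:
{"name": "move_arm", "arguments": {"plan": [[[0,0,0,0.0135,-0.011,0.05,0.0854],[0,0,0,0.0135,-0.011,0.1,0.0854],[0,0,0,0.0135,-0.011,0.13,0.0854],[0,0,0,0.0135,-0.011,0.145,0.0854],[0,0,0,0.0135,-0.011,0.145,0.0854]]]}}

```text
time: 4.32
eef_pos: [0.6036, 0.2197, 0.0321]
tcp_rot: [0.99, 0.14, -0.003, 0.0]
contact_force: [-0.4, 0.9, 0.1]
opening: 1.001
```

Call:
{"name": "move_arm", "arguments": {"plan": [[[0,0,0,0,0,0,0],[0,0,0,0,0,0,0],[0,0,0,0,0,0,0],[0,0,0,0,0,0,0],[0,0,0,0,0,0,0]]], "force": 50}}

```text
time: 4.95
eef_pos: [0.604, 0.2199, 0.0328]
tcp_rot: [0.99, 0.141, -0.003, 0.0]
contact_force: [-0.8, -0.2, 3.2]
opening: 0.181
```

Run:
```python
from h import *
s=get_state(); print(s['eef_pos'],s['opening'],s['contact_force'])
save('wrist','wrist4.png')
```

```text
[0.60396641 0.21991075 0.03276649] 0.18052505719136694 [-0.77137551 -0.16980416  3.19200923]
```

View pics/wrist4.png

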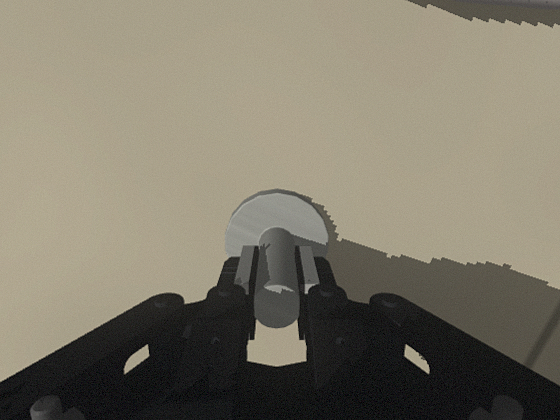

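Stem is held between the pads (around (277,280)). Lift and carry to the barrel.

Call:
{"name": "move_arm", "arguments": {"plan": [[[0,0,0,0,0,-0.06,0],[0,0,0,-0.01,0.018,-0.11,0],[0,0,0,-0.037,0.068,-0.12,0],[0,0,0,-0.064,0.118,-0.12,0],[0,0,0,-0.091,0.168,-0.12,0]]]}}

```text
time: 5.62
eef_pos: [0.5627, 0.032, 0.1523]
tcp_rot: [0.99, 0.141, -0.004, 0.0]
contact_force: [0.7, -0.1, -2.5]
opening: 0.188
```

Run:
```python
from h import *
T=tool();s=get_state();print(T.round(4),s['opening'],s['contact_force'])
w=np.array([.5465,-.042,.1]);print((T[:3,:3].T@(w-T[:3,3])).round(4))
```

```text
[[ 9.603e-01  2.790e-01 -7.400e-03  5.627e-01]
 [ 2.790e-01 -9.603e-01 -1.200e-03  3.200e-02]
 [-7.500e-03 -9.000e-04 -1.000e+00  1.523e-01]
 [ 0.000e+00  0.000e+00  0.000e+00  1.000e+00]] 0.18829216825635975 [ 0.72030651 -0.05391747 -2.4563035 ]
[-0.0358  0.0666  0.0525]
```

Call:
{"name": "move_arm", "arguments": {"plan": [[[0,0,0,-0.018,0.033,0.01,0],[0,0,0,-0.036,0.0665,0.02,0],[0,0,0,-0.036,0.0665,0.03,0],[0,0,0,-0.036,0.0665,0.03,0],[0,0,0,-0.036,0.0665,0.03,0]]]}}

```text
time: 6.25
eef_pos: [0.5466, -0.0409, 0.1224]
tcp_rot: [0.99, 0.142, -0.004, -0.0]
contact_force: [-0.8, 0.8, -2.6]
opening: 0.186
```

Run:
```python
from h import *
T=tool();s=get_state();print(T.round(4),s['opening'],s['contact_force'])
a=save('wrist','wrist5.png');b=save('top','top5.png')
cv2.imwrite('pics/t5z.png',cv2.resize(b[120:280,240:400,::-1],None,fx=3,fy=3,interpolation=2))
print(s['time'])
```

```text
[[ 9.599e-01  2.803e-01 -7.600e-03  5.466e-01]
 [ 2.803e-01 -9.599e-01 -9.000e-04 -4.090e-02]
 [-7.600e-03 -1.200e-03 -1.000e+00  1.224e-01]
 [ 0.000e+00  0.000e+00  0.000e+00  1.000e+00]] 0.18630659925264018 [-0.76146005  0.78722191 -2.58673011]
6.25
```

View pics/wrist5.png

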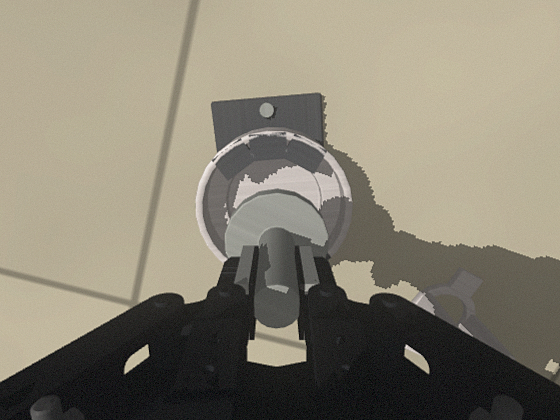

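View pics/t5z.png

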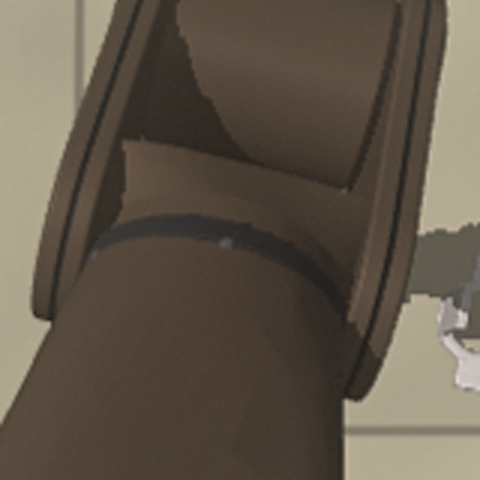

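Run:
```python
from h import *
T=tool()
def t(p,z):
    w=atz('wrist',p,z); return w.round(4),(T[:3,:3].T@(w-T[:3,3])).round(4)
print(t((274,128.5),.039)); print(t((196.5,200),.039),t((351.5,200),.039)); print(t((266.5,110),.012))
# flange top far edge; z unknown ~ TCP-.0328+.01
print(t((277,191),T[2,3]-.0328+.01),t((277,191),T[2,3]-.035+.01))
```

```text
(array([ 0.5993, -0.0243,  0.039 ]), array([ 0.0555, -0.0013,  0.0836]))
(array([0.5393, 0.0129, 0.039 ]), array([ 0.0083, -0.0538,  0.0839])) (array([ 0.5685, -0.0877,  0.039 ]), array([0.0081, 0.0509, 0.0838]))
(array([ 0.6083, -0.016 ,  0.012 ]), array([ 0.0667, -0.0067,  0.1105]))
(array([ 0.575 , -0.0332,  0.1001]), array([0.0293, 0.0004, 0.0226])) (array([ 0.5745, -0.0333,  0.0979]), array([0.0288, 0.0004, 0.0248]))
```

Call:
{"name": "move_arm", "arguments": {"plan": [[[0,0,0,0,-0.0015,0.02,0],[0,0,0,0,-0.0015,0.045,0],[0,0,0,0,-0.0015,0.065,0],[0,0,0,0,-0.0015,0.074,0],[0,0,0,0,-0.0015,0.076,0]]]}}

```text
time: 6.98
eef_pos: [0.5462, -0.0393, 0.0469]
tcp_rot: [0.99, 0.142, -0.003, 0.0]
contact_force: [0.0, -0.7, -1.8]
opening: 0.185
```

Call:
{"name": "move_arm", "arguments": {"plan": [[[0,0,0,0,0,0.001,0],[0,0,0,0,0,0.002,0],[0,0,0,0,0,0.002,0.0854],[0,0,0,0,0,0.002,0.0854],[0,0,0,0,0,0.002,0.0854]]]}}

```text
time: 7.6
eef_pos: [0.5466, -0.0395, 0.0454]
tcp_rot: [0.99, 0.142, -0.003, 0.0]
contact_force: [0.4, -0.1, -1.0]
opening: 0.821
```

Run:
```python
from h import *
T=tool();s=get_state();print(T.round(4),s['opening'],s['contact_force'],s['time'])
a=save('wrist','wrist6.png')
```

```text
[[ 9.597e-01  2.811e-01 -5.700e-03  5.466e-01]
 [ 2.811e-01 -9.597e-01 -1.600e-03 -3.950e-02]
 [-5.900e-03 -1.000e-04 -1.000e+00  4.540e-02]
 [ 0.000e+00  0.000e+00  0.000e+00  1.000e+00]] 0.8211417007856944 [ 0.40188114 -0.09974727 -0.99520091] 7.6
```

View pics/wrist6.png

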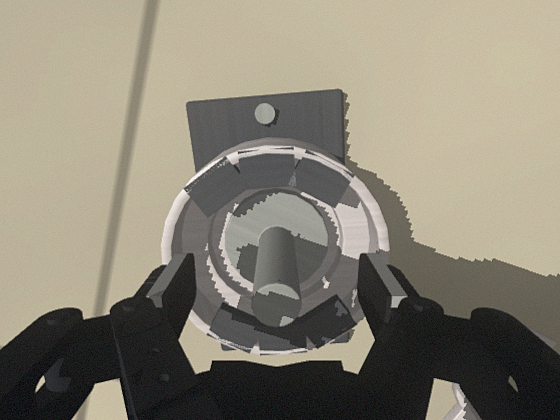

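Die stands in the lower bore, stem up (base around (275,245)), flange inside the bore. Retract and go to the ring, aligning jaws with its ears.

Call:
{"name": "move_arm", "arguments": {"plan": [[[0,0,0,0,0,-0.06,0.0854],[0,0,0,0,0,-0.12,0.0854],[0,0,9,-0.03,0.038,-0.14,0.0854],[0,0,18,-0.065,0.082,-0.14,0.0854],[0,0,27,-0.1,0.126,-0.14,0.0854]]]}}

```text
time: 8.28
eef_pos: [0.4864, -0.1896, 0.1868]
tcp_rot: [0.995, -0.095, -0.002, 0.001]
contact_force: [0.3, -0.6, 0.6]
opening: 0.998
```

Run:
```python
from h import *
T=tool();s=get_state();print(T.round(4),s['time'])
w=np.array([.475,-.215,.18]);print((T[:3,:3].T@(w-T[:3,3])).round(4))
```

```text
[[ 0.9819 -0.1894 -0.0043  0.4864]
 [-0.1894 -0.9819 -0.0026 -0.1896]
 [-0.0038  0.0033 -1.      0.1868]
 [ 0.      0.      0.      1.    ]] 8.275
[-0.0063  0.0271  0.0069]
```

Call:
{"name": "move_arm", "arguments": {"plan": [[[0,0,0,-0.006,0.02,0,0.0854],[0,0,0,-0.006,0.02,0,0.0854],[0,0,0,-0.006,0.02,0,0.0854],[0,0,0,-0.006,0.02,0,0.0854],[0,0,0,-0.006,0.02,0,0.0854]]]}}

```text
time: 8.9
eef_pos: [0.477, -0.2073, 0.1868]
tcp_rot: [0.996, -0.094, -0.002, 0.001]
contact_force: [0.6, -0.0, 0.1]
opening: 1.0
```

Run:
```python
from h import *
T=tool();print(T.round(4))
a=save('wrist','wrist7.png')
print([(np.round(d['centre'],1),round(d['p'],2),atz('wrist',d['centre'],.044).round(4)) for d in pinpoint('wrist','ring_grip')][:3])
b=save('top','top7.png')
cv2.imwrite('pics/w7z.png',cv2.resize(a[100:260,190:370,::-1],None,fx=4,fy=3.6,interpolation=2))
```

```text
[[ 0.9822 -0.1879 -0.0044  0.477 ]
 [-0.1879 -0.9822 -0.0024 -0.2073]
 [-0.0039  0.0032 -1.      0.1868]
 [ 0.      0.      0.      1.    ]]
[(array([274.3, 181.5]), 0.74, array([ 0.4849, -0.2077,  0.044 ]))]
```

View pics/wrist7.png

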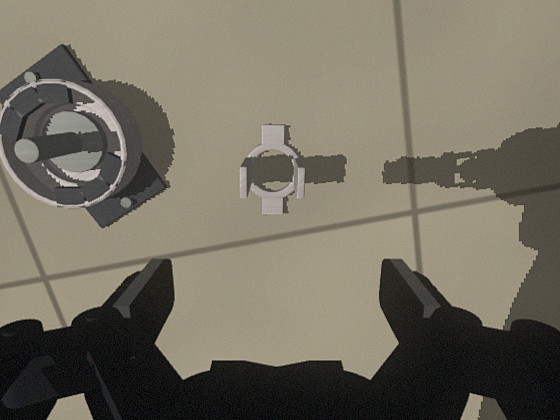

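View pics/top7.png

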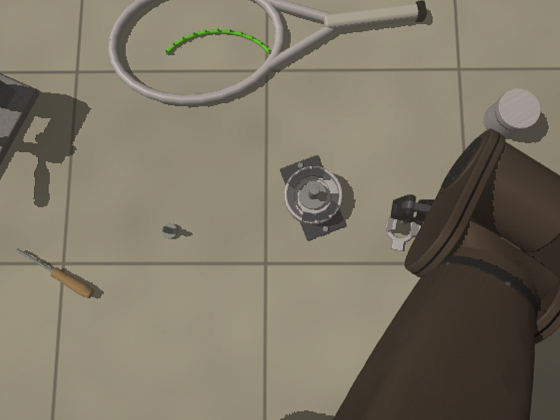

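The ring's lugs run straight up and down in the image ((273,125) to (272,214)), so the jaws are aligned. The top view shows the die centred in the barrel.

Run:
```python
from h import *
T=tool()
def t(p,z):
    w=atz('wrist',p,z); return w.round(4),(T[:3,:3].T@(w-T[:3,3])).round(4)
print(t((273.5,125),.007),t((272.5,214),.007)); print(t((240,168),.058),t((304.5,168),.058));print(t((274.3,181.5),.044))
```

```text
(array([ 0.5284, -0.2155,  0.007 ]), array([ 0.0528, -0.0025,  0.1796])) (array([ 0.4456, -0.1983,  0.007 ]), array([-0.0318, -0.0038,  0.18  ]))
(array([ 0.5036, -0.1839,  0.058 ]), array([ 0.0223, -0.0288,  0.1287])) (array([ 0.4939, -0.2339,  0.058 ]), array([0.0222, 0.0222, 0.1288]))
(array([ 0.4848, -0.2078,  0.044 ]), array([ 0.0084, -0.0018,  0.1428]))
```

Call:
{"name": "move_arm", "arguments": {"plan": [[[0,0,0,0.01,-0.003,0.04,0.0854],[0,0,0,0.01,-0.003,0.08,0.0854],[0,0,0,0.01,-0.003,0.12,0.0854],[0,0,0,0.01,-0.003,0.15,0.0854],[0,0,0,0.01,-0.003,0.162,0.0854]]]}}

```text
time: 9.68
eef_pos: [0.4854, -0.2061, 0.0228]
tcp_rot: [0.996, -0.095, -0.004, 0.001]
contact_force: [0.2, 0.3, 1.2]
opening: 1.0
```

Call:
{"name": "move_arm", "arguments": {"plan": [[[0,0,0,0,0,0,0.045],[0,0,0,0,0,0,0.03],[0,0,0,0,0,0,0.03],[0,0,0,0,0,0,0.03],[0,0,0,0,0,0,0.03]]], "force": 50}}

```text
time: 10.3
eef_pos: [0.4865, -0.2068, 0.0242]
tcp_rot: [0.996, -0.095, -0.002, 0.001]
contact_force: [0.5, 0.7, 6.0]
opening: 0.603
```

Run:
```python
from h import *
T=tool();s=get_state();print(T.round(4),s['opening'],s['contact_force'])
a=save('wrist','wrist8.png')
```

```text
[[ 0.9821 -0.1884 -0.0052  0.4865]
 [-0.1884 -0.9821 -0.0019 -0.2068]
 [-0.0047  0.0028 -1.      0.0242]
 [ 0.      0.      0.      1.    ]] 0.6027121482952077 [0.51269626 0.69713029 6.03314465]
```

View pics/wrist8.png

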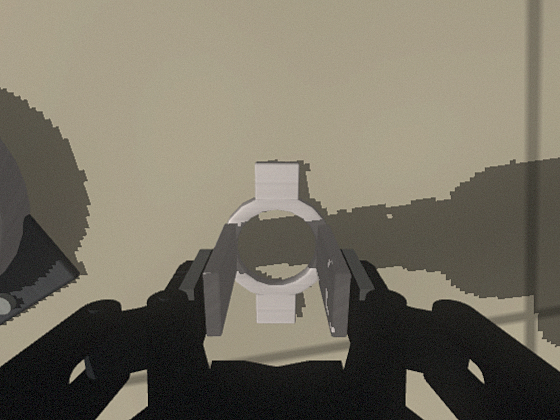

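Ring is gripped across its ears (pads at columns 205/350, lugs at (277,180) and (276,308)). Lift and start turning.

Call:
{"name": "move_arm", "arguments": {"plan": [[[0,0,0,0,0,-0.05,0.03],[0,0,-10,0,0,-0.1,0.03],[0,0,-20,0,0,-0.14,0.03],[0,0,-30,0,0,-0.145,0.03],[0,0,-40,0,0,-0.145,0.03]]]}}

```text
time: 10.98
eef_pos: [0.4871, -0.2064, 0.1696]
tcp_rot: [0.967, 0.254, -0.003, 0.0]
contact_force: [-0.4, 0.6, -2.0]
opening: 0.598
```

Run:
```python
from h import *
T=tool();s=get_state();print(T.round(4),s['opening'],s['contact_force'])
y=T[:2,1];print(np.degrees(np.arctan2(y[1],y[0])))
w=np.array([.548,-.039,.17]);print((T[:3,:3].T@(w-T[:3,3])).round(4))
```

```text
[[ 8.705e-01  4.921e-01 -4.700e-03  4.871e-01]
 [ 4.921e-01 -8.705e-01 -2.200e-03 -2.064e-01]
 [-5.200e-03 -4.000e-04 -1.000e+00  1.696e-01]
 [ 0.000e+00  0.000e+00  0.000e+00  1.000e+00]] 0.5975444472652179 [-0.4429912   0.64617936 -2.02983116]
-60.521416907448625
[ 0.1354 -0.1157 -0.001 ]
```

Call:
{"name": "move_arm", "arguments": {"plan": [[[0,0,-10,0.034,-0.029,0,0.03],[0,0,-20,0.068,-0.058,0,0.03],[0,0,-30,0.102,-0.087,0,0.03],[0,0,-40,0.135,-0.1155,0,0.03],[0,0,-50,0.135,-0.1155,0,0.03]]]}}

```text
time: 11.6
eef_pos: [0.5474, -0.0365, 0.1678]
tcp_rot: [0.766, 0.643, -0.003, -0.002]
contact_force: [-0.2, -0.7, -1.5]
opening: 0.6
```

Call:
{"name": "move_arm", "arguments": {"plan": [[[0,0,-10,0,0,0,0.03],[0,0,-20,0,0,0,0.03],[0,0,-30,0,0,0,0.03],[0,0,-31,0,0,0,0.03],[0,0,-31,0,0,0,0.03]]]}}

```text
time: 12.22
eef_pos: [0.547, -0.0364, 0.1672]
tcp_rot: [0.567, 0.824, -0.003, -0.003]
contact_force: [0.8, -0.4, -1.4]
opening: 0.598
```

Run:
```python
from h import *
T=tool();s=get_state();print(T.round(4),s['opening'],s['contact_force'],s['qpos'].round(2))
y=T[:2,1];print(np.degrees(np.arctan2(y[1],y[0])))
w=np.array([.548,-.039,.17]);print((T[:3,:3].T@(w-T[:3,3])).round(4))
a=save('wrist','wrist9.png')
```

```text
[[-3.569e-01  9.341e-01 -7.900e-03  5.470e-01]
 [ 9.341e-01  3.569e-01 -9.000e-04 -3.640e-02]
 [ 2.000e-03 -7.700e-03 -1.000e+00  1.672e-01]
 [ 0.000e+00  0.000e+00  0.000e+00  1.000e+00]] 0.5983977351248833 [ 0.75984453 -0.35128057 -1.38442056] [-0.25  0.07  1.94 -0.    1.13 -0.61]
20.912845082263843
[-0.0028  0.     -0.0028]
```

View pics/wrist9.png

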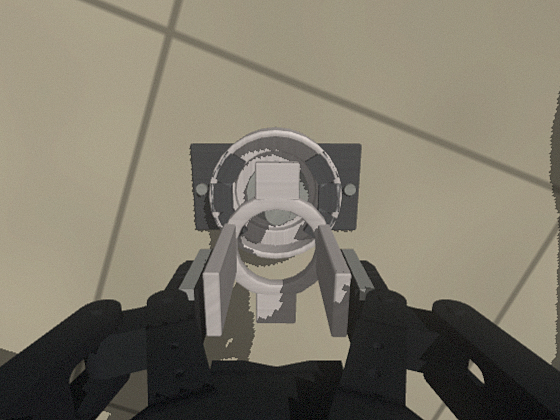

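Aligned: barrel screws at (201,188)/(350,189) are symmetric about column 275.5, with the ring at column 276.5. I'll check the fore-aft offset.

```bash
python3 - <<'E'
from h import *
T=tool();z=T[2,3]-.0242
def t(p,zz):
    w=atz('wrist',p,zz); return (T[:3,:3].T@(w-T[:3,3])).round(4)
print('rim far',t((276,128),.039),'screws',t((201.5,188.5),.012),t((350,189),.012))
print('rim L/R',t((210,190),.039),t((341.5,190),.039))
print('lugs',t((277,162),z+.007),t((276,323),z+.007))
E
python3 - <<'E'
import cv2
a=cv2.imread('pics/wrist9.png')[110:340,180:380];cv2.imwrite('pics/w9z.png',cv2.resize(a,None,fx=2.6,fy=2.6,interpolation=2))
E
```

```text
rim far [0.0524 0.0003 0.1285] screws [-0.0015 -0.0655  0.1559] [-0.0018  0.0654  0.1549]
rim L/R [ 0.0037 -0.0528  0.1288] [0.0037 0.0528 0.128 ]
lugs [0.0437 0.0009 0.0173] [-0.042   0.0004  0.0171]
```

View pics/w9z.png

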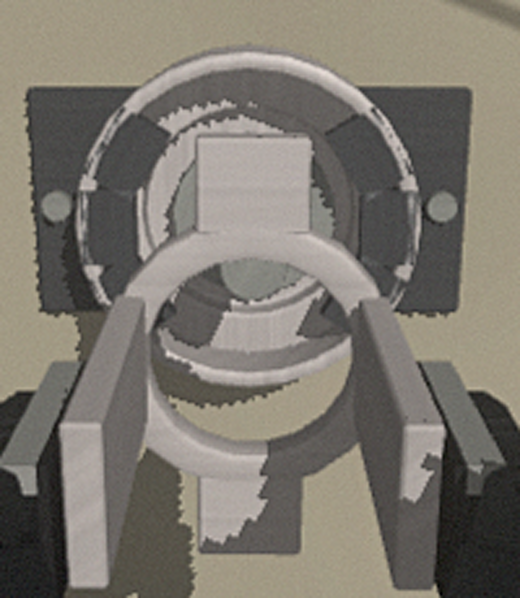

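Call:
{"name": "move_arm", "arguments": {"plan": [[[0,0,0,-0.002,0,0.03,0.03],[0,0,0,-0.002,0,0.06,0.03],[0,0,0,-0.002,0,0.085,0.03],[0,0,0,-0.002,0,0.105,0.03],[0,0,0,-0.002,0,0.114,0.03]]]}}

```text
time: 12.9
eef_pos: [0.546, -0.0383, 0.052]
tcp_rot: [0.567, 0.823, -0.003, -0.004]
contact_force: [-0.7, 0.9, -1.3]
opening: 0.601
```

Run:
```python
from h import *
T=tool();s=get_state();print(T.round(4),s['opening'],s['contact_force'])
a=save('wrist','wrist10.png')
```

```text
[[-3.561e-01  9.344e-01 -1.000e-02  5.460e-01]
 [ 9.345e-01  3.561e-01 -3.000e-04 -3.830e-02]
 [ 3.200e-03 -9.500e-03 -9.999e-01  5.200e-02]
 [ 0.000e+00  0.000e+00  0.000e+00  1.000e+00]] 0.6012805461550109 [-0.66300073  0.88640491 -1.26582494]
```

View pics/wrist10.png

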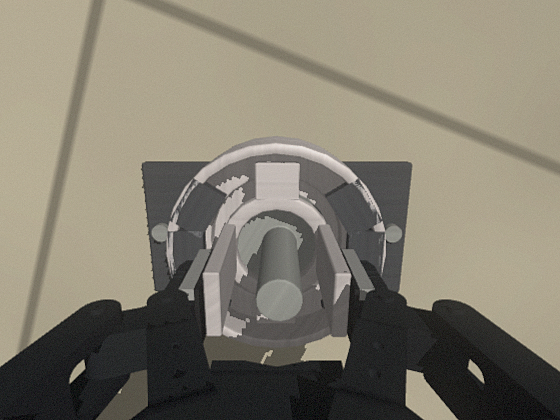

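Stem is through the ring's hole and the lug (277,180) is in the gap. Lower the last 5 mm, then turn.

Call:
{"name": "move_arm", "arguments": {"plan": [[[0,0,0,0,0,0.003,0.03],[0,0,0,0,0,0.005,0.03],[0,0,0,0,0,0.005,0.03],[0,0,0,0,0,0.005,0.03],[0,0,0,0,0,0.005,0.03]]]}}

```text
time: 13.58
eef_pos: [0.5459, -0.0383, 0.0468]
tcp_rot: [0.567, 0.823, -0.003, -0.004]
contact_force: [0.3, 0.6, -1.1]
opening: 0.597
```

Call:
{"name": "move_arm", "arguments": {"plan": [[[0,0,6,0,0,0,0.03],[0,0,14,0,0,0,0.03],[0,0,23,0,0,0,0.03],[0,0,32,0,0,0,0.03],[0,0,40,0,0,0,0.03]]]}}

```text
time: 14.2
eef_pos: [0.546, -0.0383, 0.0469]
tcp_rot: [0.816, 0.578, -0.004, -0.003]
contact_force: [0.2, -0.3, -0.8]
opening: 0.604
```

Run:
```python
from h import *
T=tool();s=get_state();print(T.round(4),s['opening'],s['contact_force'],s['wrist_torque'])
y=T[:2,1];print(np.degrees(np.arctan2(y[1],y[0])))
a=save('wrist','wrist11.png')
```

```text
[[ 3.322e-01  9.432e-01 -9.800e-03  5.460e-01]
 [ 9.432e-01 -3.322e-01 -4.000e-04 -3.830e-02]
 [-3.600e-03 -9.100e-03 -1.000e+00  4.690e-02]
 [ 0.000e+00  0.000e+00  0.000e+00  1.000e+00]] 0.6038698726298611 [ 0.22166232 -0.32438576 -0.75583072] [-0.04054623 -0.03198309 -0.01209881]
-19.401622148071972
```

View pics/wrist11.png

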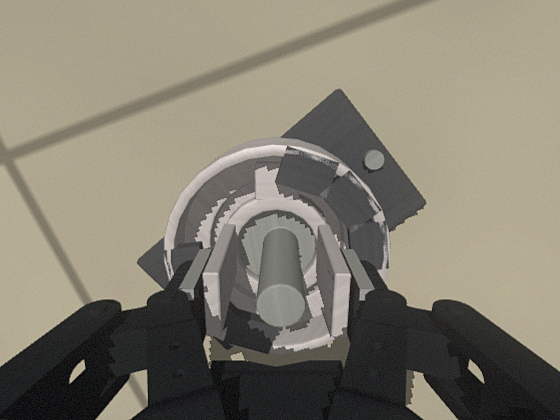

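The lug is sliding under the lip with no resistance; another 50°.

Call:
{"name": "move_arm", "arguments": {"plan": [[[0,0,9,0,0,0,0.03],[0,0,18,0,0,0,0.03],[0,0,27,0,0,0,0.03],[0,0,36,0,0,0,0.03],[0,0,44,0,0,0,0.03]]]}}

```text
time: 14.88
eef_pos: [0.5461, -0.0383, 0.0471]
tcp_rot: [0.974, 0.227, -0.005, -0.001]
contact_force: [-0.3, 0.1, -1.6]
opening: 0.599
```

Call:
{"name": "move_arm", "arguments": {"plan": [[[0,0,6,0,0,0,0.03],[0,0,6,0,0,0.0005,0.03],[0,0,6,0,0,0.0005,0.03],[0,0,6,0,0,0.0005,0.03],[0,0,6,0,0,0.0005,0.03]]]}}

```text
time: 15.5
eef_pos: [0.5461, -0.0383, 0.0465]
tcp_rot: [0.984, 0.176, -0.005, -0.001]
contact_force: [0.3, 0.2, -1.5]
opening: 0.6
```

Run:
```python
from h import *
T=tool();s=get_state();print(T.round(4),s['opening'],s['contact_force'],s['wrist_torque'])
y=T[:2,1];print(np.degrees(np.arctan2(y[1],y[0])))
a=save('wrist','wrist12.png')
```

```text
[[ 9.377e-01  3.473e-01 -9.600e-03  5.461e-01]
 [ 3.473e-01 -9.377e-01 -5.000e-04 -3.830e-02]
 [-9.200e-03 -2.900e-03 -1.000e+00  4.650e-02]
 [ 0.000e+00  0.000e+00  0.000e+00  1.000e+00]] 0.60039292961871 [ 0.2943311   0.15029481 -1.46290709] [-0.0296625  -0.00147552 -0.00794219]
-69.67597801539257
```

View pics/wrist12.png

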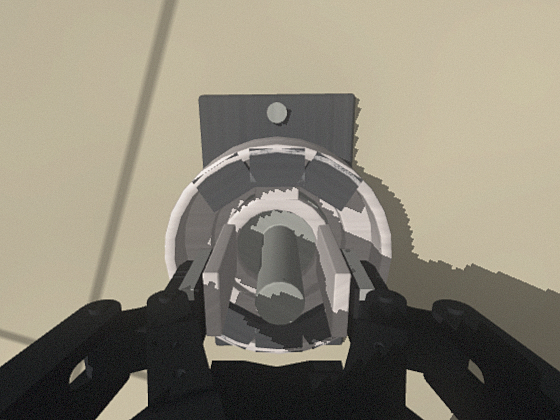

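Lug is fully hidden beneath the upper lip at (278,165), screw at (277,113) in line. Lower a touch and release.

Call:
{"name": "move_arm", "arguments": {"plan": [[[0,0,0,0,0,0.001,0.03],[0,0,0,0,0,0.001,0.03],[0,0,0,0,0,0.001,0.06],[0,0,0,0,0,0.001,0.07],[0,0,0,0,0,0.001,0.0854]]]}}

```text
time: 16.18
eef_pos: [0.5461, -0.0383, 0.0454]
tcp_rot: [0.984, 0.176, -0.005, -0.001]
contact_force: [0.2, -0.4, -0.5]
opening: 0.99
```

Call:
{"name": "move_arm", "arguments": {"plan": [[[0,0,0,0,0,0,0.0854],[0,0,0,0,0,0,0.0854],[0,0,0,0,0,-0.03,0.0854],[0,0,0,0,0,-0.07,0.0854],[0,0,0,0,0,-0.12,0.0854]]]}}

```text
time: 16.8
eef_pos: [0.5463, -0.038, 0.1654]
tcp_rot: [0.984, 0.176, -0.006, -0.001]
contact_force: [-0.6, -0.3, -0.4]
opening: 0.996
```

Call:
{"name": "move_arm", "arguments": {"plan": [[[0,0,0,-0.03,0.05,-0.03,0.0854],[0,0,0,-0.04,0.1,-0.05,0.0854],[0,0,0,-0.04,0.15,-0.05,0.0854],[0,0,0,-0.04,0.2,-0.05,0.0854],[0,0,0,-0.04,0.2,-0.05,0.0854]]]}}

```text
time: 17.42
eef_pos: [0.5791, -0.2426, 0.2146]
tcp_rot: [0.985, 0.174, -0.006, -0.001]
contact_force: [-0.9, 0.2, -0.9]
opening: 1.0
```

Run:
```python
from h import *
s=get_state();print(s['eef_pos'],s['opening'],s['contact_force'],s['time'])
a=save('wrist','wrist13.png');b=save('top','top13.png');c=save('scene','scene13.png')
o=np.hstack([cv2.resize(b[145:245,265:365],(400,400),interpolation=2),cv2.resize(c[190:280,212:302],(400,400),interpolation=2)])
cv2.imwrite('pics/z13.png',o[:,:,::-1])
```

```text
[ 0.57906751 -0.24256999  0.21457748] 1.0001931849211343 [-0.8944053   0.24090192 -0.89508251] 17.425
```

View pics/z13.png

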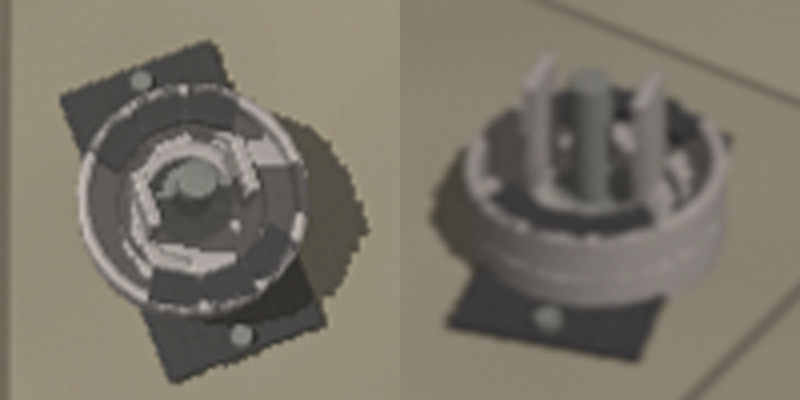

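View pics/wrist13.png

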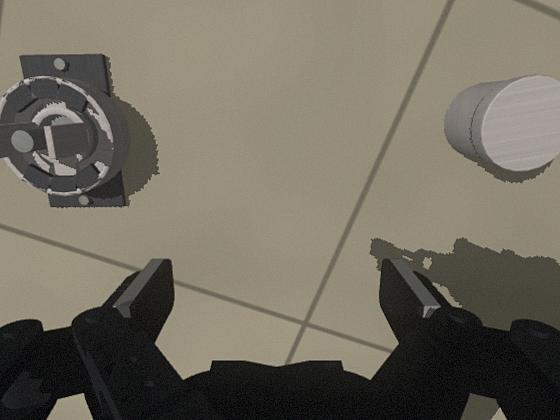

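View pics/scene13.png

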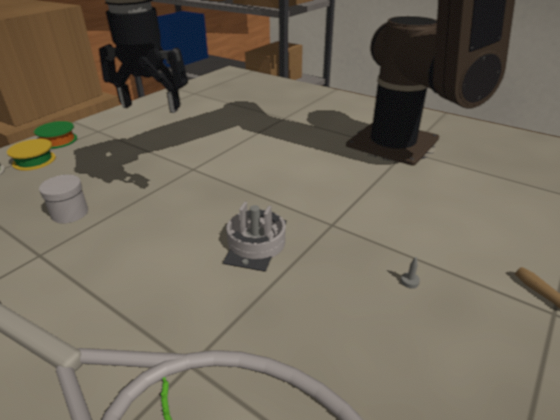

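Both lugs are hidden under the lips, the ears stand across the barrel's ±y, the stem is upright and the slim die at scene pixel (412,272) hasn't moved. I'm handing in.

```bash
python3 -c "
from plant import *
print(ticket.sign_off(), get_state()['time'])"
```

```text
the job is handed in; nothing more can be done
the job is handed in; nothing more can be done
```

The job is done and handed in. The wide die is seated in the barrel, and the locking ring is over its stem, turned about 90° with both lugs under the lips. It took about 17.5 s of the 61 s allowed.

- **Final look:** the last pictures from all three cameras show the stem upright and the ring looking level. No lug shows in either gap, the ears stand along the barrel's ±y, and the slim die is where it was. The gripper is open and well away from everything.
- **Angle:** the jaws finished at -69.7°, against a target of about -69.5°.
- **Forces:** the largest wrist force read between moves was about 6 N, while gripping the ring. I felt no resistance while turning it.
- **Disagreement:** the network's first barrel position from the top camera was about 8–10 mm off in y. I replaced it with measurements of the barrel's rim and screws, and the die and ring then went in cleanly.
- **Not measured:** I judged the die's and ring's seating from the heights at release and the pictures, not by pressing on them. The tool was also tilted about 0.5° during the ring placement, which I left uncorrected.

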